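# Roll a pipe stub into the V-block

## Robot

A 7-joint arm with a two-finger parallel gripper is mounted at the origin on the work surface. World frame = base frame: x ahead of the robot, y to its left, z up, the work surface at z = 0. Lengths are in m, angles in rad, forces in N, time in s.
With the tool pointing down it reaches from about 0.425 to 0.95 m from the base axis. Payload 4.7 kg.
Tool frame: the origin (TCP) lies between the finger pads; the fingertips stand finger_overhang ahead of it and the grasp point (between the pads) lies 2 mm behind it (finger_overhang is the distance from the TCP to the fingertips, in m); x points along the fingers, z is the direction in which the jaws open and shut, and the axes are right-handed (so a half turn about x gives the same grasp; the last joint's range is limited). The gripper opens to 85 mm and grips with 20 to 120 N. Pads are 22 mm wide; open, the fingers measure 114 mm over their backs; the gripper's body (76 mm by 85 mm) begins 54 mm behind the grasp point. The pads swing forward as they close: fully open they stand 13 mm farther back than shut.
Start: joints at [1.173, 0.469, -0.049, 1.532, 0.024, 1.141, -0.082], TCP at [0.243, -0.63, 0.248] pointing down, gripper open.
Joint ranges: [-2.59, 2.59], [-0.33, 1.99], [-1.39, 1.29], [0.1, 2.45], [-1.04, 4.18], [0.21, 1.99], [-2.66, 2.66]. Speed limits (rad/s): [2.57, 2.57, 3.14, 3.14, 3.14, 3.14, 3.14].

## Interface

Orientations are given as a unit quaternion [w, x, y, z].
In Python, from workcell import movep, move_linear, set_joints, set_gripper, dwell, solve_ik, get_obs, camera, calibration, PlanningError, close_job, finger_overhang gives the robot as it stands. The module is installed in compiled form; this text tells all that it offers. Calls block until the motion is done:
- movep(position, orientation): joint-space move of the TCP to a pose.
- move_linear(position, velocity=0.15, ori=None, until_force=None): straight line of the TCP; ori=None keeps the orientation; velocity is the mean speed in m/s. With until_force (N) it stops when the force on the tool has changed by that much, and returns True; else False.
- set_joints(angles): joint-space move.
- set_gripper(opening, squeeze=None): opening from 0.0 (shut) to 1.0 (fully open); squeeze is the grip in N (None keeps the last); returns when the fingers have stopped.
- dwell(seconds).
- solve_ik(position, orientation): joint angles nearest the present ones, or None.
- get_obs(): the state.
- camera(name): name is "scene" or "top"; returns the picture (420x560x3 uint8, red, green, blue); there is no depth.
- calibration(name): a dict with "mtx" (3x3 intrinsics, pixels), "cam_to_world" (4x4, takes a point from camera to world coordinates). Camera axes: x right, y down, z forward; pixel columns grow to the right and rows downward; lengths in m; the calibration is good to about 2 mm. A picture is of the moment at which its call begins. calibration takes no time and is no camera call.
A pose or a line that the arm cannot do raises PlanningError and nothing moves.
- close_job(): hands the job in, once; it reports no verdict.
The state is a dict: "time_s": time; "qpos": joint angles; "joint_velocities": joint speeds; "joint_torque": joint torques, N m; "position": TCP position; "ee_rot": TCP orientation; "contact_force": force on the tool from outside, world axes, zero at the start; "ft_torque": the same for the moment, N m; "gripper_width": opening from 0.0 (shut) to 1.0 (fully open).
Only numpy, scipy, OpenCV 4.12 (cv2) and the standard library are available. Lean on these libraries where they do the work, as an engineer would, in place of code of your own. Each camera call takes 0.05 s, during which the arm holds its last target.

## Task

Load the V-block with the steel pipe stub that lies on the bench: push the pipe from its side with the fingertips so that it rolls along the bench, up the ramp and down into the V groove, then push on its free end to slide it along the groove until its other end is up against the stop plate. Do not grip, lift or tip the pipe, and leave the jar, the brass coupling and the wrench where they are. Finish with the pipe lying still in the groove and the robot clear of it.

Things in the scene. Friction and masses are not known exactly. Their poses are not given: they have to be found in the camera images.
- pipe: Loose steel pipe stub: cylinder, 32 mm diameter, 120 mm long, dark ends, 0.25 to 0.5 kg, smooth and oiled (friction about 0.35), rolls freely. Origin at the middle of its axis, 16 mm above the bench at the start; x along its axis (within 0.2 rad of the V-block's x). It starts on the bench beside the V-block, 130 to 170 mm to one side or the other, 27 to 40 mm short (-x) of its origin.
- vblock: V-block fixed to the bench. Origin on the bench under the groove's bottom; z up; x along the groove, away from the robot, to the stop plate. Steel 90 degree V and plywood ramps on both sides, all 110 mm long (x -60 to 50). Profile, the same on both sides: height 3 mm at y 0, 17 mm at 14 mm out, flat to 18 mm, then falls evenly to the bench at 92 mm out.
- seat (a point): On the V-block, at x = -10 mm, 25.6 mm above the bench: where the middle of the pipe's axis is when it lies in the groove against the stop. Its free end then overhangs the groove's open (-x) end by 10 mm, with bare bench below.
- stop_face (a point): Middle of the face of the stop plate that the pipe's end must meet, at x = +50 mm on the V-block, 25.6 mm above the bench. The steel plate is 8 mm thick (x 50 to 58 mm), 44 mm wide across the groove, 40 mm high.
- jar: Bystander: closed amber glass jar, 60 mm diameter, 85 mm high, standing on the bench on the side of the V-block opposite to the pipe. Origin at the centre of its underside.
- coupling: Bystander: brass pipe coupling, a ring of 44 mm outer diameter, 40 mm high, standing beyond the stop plate. Origin at the centre of its underside.
- wrench: Bystander: steel wrench, 150 mm long, lying flat beyond the stop plate. Origin at its underside, x along its length.
There are look-alikes about, which are no part of the job. There is more than one size of the pipe; the one meant has the size given above.

How it is judged:
On the way, in this order (a step that is already met when the one before it is completed fails the run):
1. the pipe has rolled over by a quarter turn or more, outside the groove (angle between pipe's own z axis and vertical above 1.3 rad and (y of pipe in the frame of vblock above 0.02 m or y of pipe in the frame of vblock below -0.02 m)), for 0.05 s.
2. the pipe lies in the V groove (y of pipe in the frame of vblock between -0.003 and 0.003 m and z of pipe in the frame of vblock between 0.0225 and 0.0285 m and angle between the x axis of pipe and the x axis of vblock, either way round below 0.05 rad), for 0.2 s.
At the end, for the whole second after the job is handed in: The pipe lies in the V groove: axis within 3 mm of the groove's middle plane, 22.5 to 28.5 mm above the bench, parallel to the groove within 0.05 rad, its end within 4 mm of the stop plate, at rest (all of step 2 and x of pipe in the frame of vblock between -0.014 and -0.006 m and linear speed of pipe below 0.01 m/s and angular speed of pipe below 0.2 rad/s); the robot touches nothing.
It fails at once if the pipe is lifted (its middle more than 45 mm above the bench; on the crest it is at 33 mm) (height (world z) of pipe above 0.045 m).
It fails at once if the pipe is tipped by more than 18 degrees (angle between pipe's own x axis and vertical below 1.25 rad or angle between pipe's own x axis and vertical above 1.89 rad).
It fails at once if the jar is moved by more than 20 mm (distance of jar from where it was at the start of the episode above 0.02 m).
It fails at once if the coupling is moved by more than 20 mm (distance of coupling from where it was at the start of the episode above 0.02 m).
It fails at once if the wrench is moved by more than 20 mm (distance of wrench from where it was at the start of the episode above 0.02 m).
It also fails if it takes over 48 s, if anything falls off the work surface, if the arm or the gripper's body presses on something with over 40 N, if the wrist force passes 120 N, or if a joint passes its speed limit or range.

## Working session

There is one attempt and no reset: what is moved stays moved. The work goes in short steps, each a Python script; the robot and the scene stay as the last script left them, time stands still between calls to the robot, and variables do not carry over. Pictures are saved under pics/ and viewed, and the job is handed in when it is done.

```bash
mkdir -p pics; python3 - <<'E'
from workcell import *
import cv2
for n in("top","scene"):
    im=camera(n); cv2.imwrite(f"pics/{n}0.png",im[:,:,::-1]); c=calibration(n); print(n,c)
o=get_obs(); print(o, finger_overhang)
E
```

```text
top {'mtx': array([[535.01605688,   0.        , 283.34384564],
       [  0.        , 535.01605688, 217.25577757],
       [  0.        ,   0.        ,   1.        ]]), 'cam_to_world': array([[ 0.12347704, -0.96611179,  0.22667473,  0.39541683],
       [-0.99233437, -0.1213828 ,  0.02321017,  0.01111138],
       [ 0.00509079, -0.22780305, -0.97369392,  0.99895947],
       [ 0.        ,  0.        ,  0.        ,  1.        ]])}
scene {'mtx': array([[387.6726303 ,   0.        , 273.51989018],
       [  0.        , 387.6726303 , 211.99041073],
       [  0.        ,   0.        ,   1.        ]]), 'cam_to_world': array([[ 0.68257863,  0.61048392, -0.40174097,  0.85774178],
       [ 0.73071899, -0.56134126,  0.38851738, -0.21457829],
       [ 0.01166983, -0.55875341, -0.82925174,  0.58612682],
       [ 0.        ,  0.        ,  0.        ,  1.        ]])}
{'time_s': 0.1, 'qpos': array([ 1.17311208,  0.46938773, -0.04861588,  1.5335649 ,  0.02408883,
        1.14100185, -0.08228835]), 'joint_velocities': array([-5.33880122e-04, -3.11635046e-03, -9.94449887e-04, -3.23292883e-03,
        9.27722398e-05, -4.74104796e-04, -1.19486850e-03]), 'joint_torque': array([ 1.02884740e-03, -5.11514890e+01, -4.68339678e-02, -2.38391733e+01,
        1.08215478e-02,  4.37509851e-03, -5.82033664e-06]), 'position': array([ 0.24317628, -0.62914761,  0.24735228]), 'ee_rot': array([ 0.58268274,  0.40017631,  0.58373546, -0.3994905 ]), 'contact_force': array([-0.35615037,  0.66770009, -0.33340164]), 'ft_torque': array([ 0.01685721, -0.01564016, -0.02676896]), 'gripper_width': 0.9953065519836852} 0.017
```

View pics/top0.png

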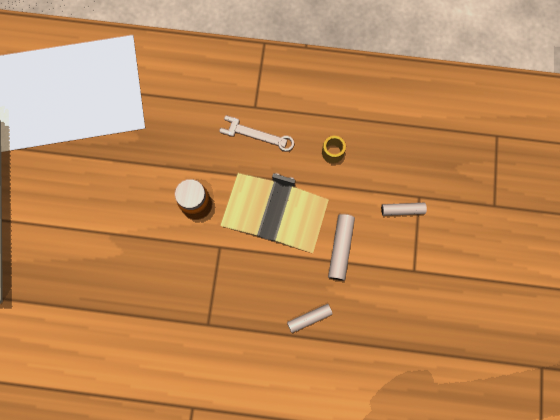

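View pics/scene0.png

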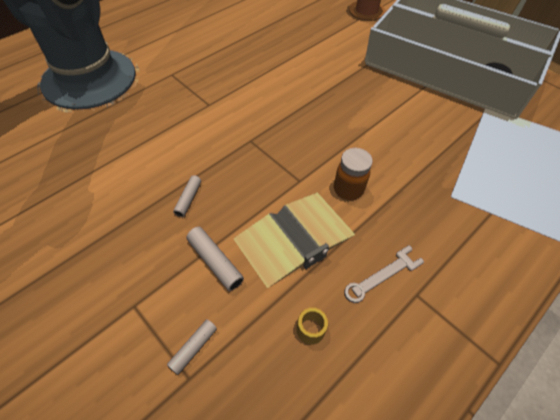

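```bash
python3 - <<'E'
import cv2
im=cv2.imread("pics/top0.png")
cv2.imwrite("pics/top0c.png",cv2.resize(im[100:300,230:490],None,fx=3,fy=3,interpolation=cv2.INTER_CUBIC))
E
```

```text
(no output)
```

View pics/top0c.png

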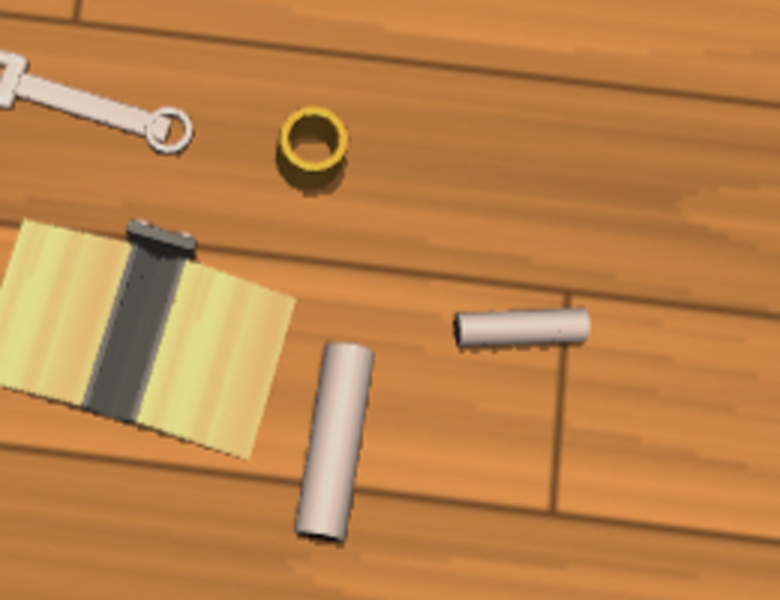

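```bash
cat > h.py <<'E'
from workcell import *
import numpy as np, cv2
def ray(cam,uv,z):
    c=calibration(cam);T=c["cam_to_world"];d=T[:3,:3]@np.linalg.solve(c["mtx"],[uv[0],uv[1],1.]);p=T[:3,3]
    return p+d*(z-p[2])/d[2]
def proj(cam,P):
    c=calibration(cam);T=c["cam_to_world"];q=(np.atleast_2d(P)-T[:3,3])@T[:3,:3];q=q@c["mtx"].T
    return q[:,:2]/q[:,2:]
def snap(name,cam="top"):
    im=camera(cam);cv2.imwrite(f"pics/{name}.png",im[:,:,::-1]);return im
E
python3 - <<'E'
import cv2
im=cv2.imread("pics/top0.png")
cv2.imwrite("pics/top0d.png",cv2.resize(im[165:285,215:360],None,fx=5,fy=5,interpolation=cv2.INTER_CUBIC))
im=cv2.imread("pics/scene0.png")
cv2.imwrite("pics/scene0d.png",cv2.resize(im[180:300,180:360],None,fx=4.4,fy=4.4,interpolation=cv2.INTER_CUBIC))
E
```

```text
(no output)
```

View pics/top0d.png

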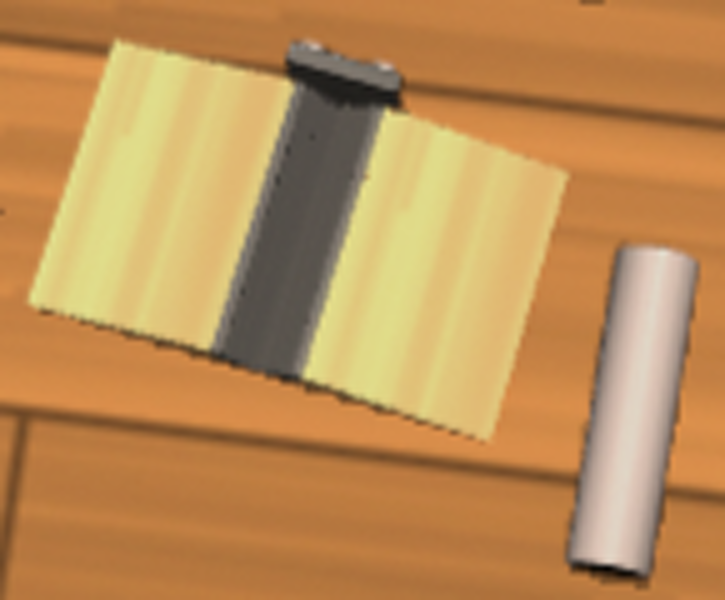

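View pics/scene0d.png

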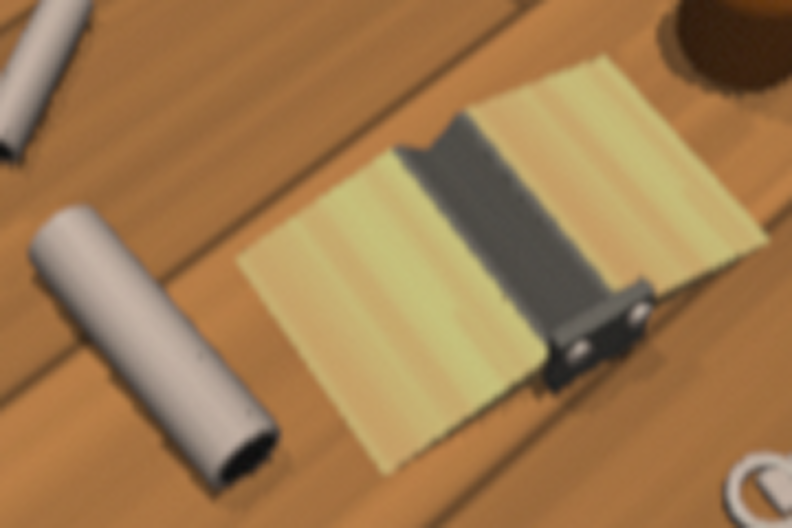

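```bash
cat > fit.py <<'E'
from h import *
from scipy.optimize import least_squares
f=lambda p,s,o:(np.array(p,float)+.5)/s-.5+np.array(o)
# order: (50,92),(-60,92),(-60,-92),(50,-92)
tc=f([(115,38),(28,306),(490,440),(569,173)],5,(215,165))
sc=f([(768,240),(603,55),(237,259),(387,474)],4.4,(180,180))
L=np.array([(50,92,0),(-60,92,0),(-60,-92,0),(50,-92,0)])/1000
def tf(v,L):
    c,s=np.cos(v[2]),np.sin(v[2]);return L@np.array([[c,-s,0],[s,c,0],[0,0,1]]).T+[v[0],v[1],0]
for nm,obs in (("top",[("top",tc)]),("scene",[("scene",sc)]),("both",[("top",tc),("scene",sc)])):
    r=least_squares(lambda v:np.concatenate([(proj(c,tf(v,L))-o).ravel() for c,o in obs]),[.55,0,0]);print(nm,r.x,np.abs(r.fun).max())
V=r.x
print(np.array([ray("top",p,0) for p in tc]))
# pipe: silhouette centre line in top: 
def circ(v,x):
    t=np.linspace(0,2*np.pi,60);return tf(v,np.c_[np.full(60,x),.016*np.cos(t),.016+.016*np.sin(t)])
def hull(cam,v):
    return np.array([cv2.minAreaRect(np.vstack([proj(cam,circ(v,-.06)),proj(cam,circ(v,.06))]).astype(np.float32))])
def sil(cam,v): # mask contour of hull
    return cv2.convexHull(np.vstack([proj(cam,circ(v,-.06)),proj(cam,circ(v,.06))]).astype(np.float32))
tp=f([(622,246),(697,260),(648,578),(569,562),(595,404),(673,418),(660,246),(605,578)],5,(215,165))
sp=f([(30,245),(80,206),(278,433),(217,494),(124,368),(178,320)],4.4,(180,180))
for nm,obs in (("top",[("top",tp)]),("scene",[("scene",sp)]),("both",[("top",tp),("scene",sp)])):
    r=least_squares(lambda v:np.array([cv2.pointPolygonTest(sil(c,v),tuple(map(float,q)),True) for c,o in obs for q in o]),[.55,-.17,V[2]],diff_step=1e-3)
    d=r.x[:2]-V[:2];c,s=np.cos(V[2]),np.sin(V[2]);print(nm,r.x,np.round(r.fun,1),"in V:",c*d[0]+s*d[1],-s*d[0]+c*d[1],r.x[2]-V[2])
jar=ray("top",(190,190),.085);print("jar",jar, "coupl",ray("top",(334,148),.04),"wr",ray("top",(287,143),0),ray("top",(230,128),0))
print("small",ray("top",(310,318),.01),ray("top",(404,209),.01))
E
python3 fit.py
```

```text
top [ 0.64095902  0.05212506 -0.16746137] 0.5104131214064296
scene [ 0.64027355  0.0511737  -0.16254333] 0.6881380933244543
both [ 0.6405626   0.05161422 -0.16492309] 0.948915609660844
[[ 0.70660537  0.13483972  0.        ]
 [ 0.59631838  0.15247622  0.        ]
 [ 0.5668211  -0.02837566  0.        ]
 [ 0.67441794 -0.04709615  0.        ]]
top [ 0.58131682 -0.07977221 -0.03680701] [-0.1 -0.1  0.2  0.   0.7  0.7 -0.2 -0.5] in V: -0.036871312897100265 -0.13933041150522707 0.12811607830816327
scene [ 0.58182992 -0.08126712 -0.08014268] [-0.1  0.1  0.1  0.   1.8  1.7] in V: -0.03611974465994238 -0.14072079269760115 0.08478040839752451
both [ 0.58160933 -0.08070578 -0.07979657] [-0.6  0.6  0.1  0.4  0.2  1.2 -0.1 -0.7 -0.2  0.4  0.5 -0.3  1.5  2. ] in V: -0.03642950826838743 -0.1402032888639826 0.0851265151823671
jar [0.63681918 0.20332812 0.085     ] coupl [ 0.76470928 -0.04481015  0.04      ] wr [0.77887168 0.04639763 0.        ] [0.79613076 0.16305891 0.        ]
small [ 0.44495222 -0.03665391  0.01      ] [ 0.67038693 -0.19168196  0.01      ]
```

```bash
cat >> fit.py <<'E'
print('----')
for a,b in ((tp[0],tp[3]),(tp[1],tp[2])):
    A,B=ray("top",a,.016),ray("top",b,.016);print(A,B,np.arctan2(*(A-B)[1::-1]))
a,b=f([(32,250),(217,490)],4.4,(180,180));A,B=ray("scene",a,.016),ray("scene",b,.016);print(np.arctan2(*(B-A)[1::-1]))
a,b=f([(85,207),(277,428)],4.4,(180,180));A,B=ray("scene",a,.016),ray("scene",b,.016);print(np.arctan2(*(B-A)[1::-1]))
for c,col in (("top",0),("scene",0)):
  im=cv2.imread(f"pics/{c}0.png")
  big=cv2.resize(im,None,fx=4,fy=4,interpolation=cv2.INTER_CUBIC)
  for yaw,cl in ((-.037,(0,0,255)),(-.08,(0,255,0))):
    cv2.polylines(big,[np.int32(sil(c,[.5814,-.0803,yaw])*4+1.5)],True,cl)
  cv2.polylines(big,[np.int32(proj(c,tf(V,L))*4+1.5)],True,(255,0,0))
  x0,y0=(215,160) if c=="top" else (180,180)
  cv2.imwrite(f"pics/ov_{c}.png",big[y0*4:y0*4+520,x0*4:x0*4+720])
E
python3 fit.py | sed -n '/----/,$p'
```

```text
Traceback (most recent call last):
  File "fit.py", line 24, in <module>
    r=least_squares(lambda v:np.array([cv2.pointPolygonTest(sil(c,v),tuple(map(float,q)),True) for c,o in obs for q in o]),[.55,-.17,V[2]],diff_step=1e-3)
  File "fit.py", line 24, in <lambda>
    r=least_squares(lambda v:np.array([cv2.pointPolygonTest(sil(c,v),tuple(map(float,q)),True) for c,o in obs for q in o]),[.55,-.17,V[2]],diff_step=1e-3)
                                                            ~~~^^^^^
  File "fit.py", line 20, in sil
    return cv2.convexHull(np.vstack([proj(cam,circ(v,-.06)),proj(cam,circ(v,.06))]).astype(np.float32))
                                                            ~~~~^^^^^^^^^^^^^^^^^
  File "h.py", line 7, in proj
    c=calibration(cam);T=c["cam_to_world"];q=(np.atleast_2d(P)-T[:3,3])@T[:3,:3];q=q@c["mtx"].T
ValueError: time passes only in moves, steps and waits
```

The calibration gets called too often in my fit, so I'll cache it in memory.

```bash
sed -i 's/^import numpy as np, cv2/import numpy as np, cv2, functools\ncalibration=functools.lru_cache(calibration)/' h.py
python3 - <<'E'
s=open('fit.py').read()
i=s.index('for nm,obs in (("top",[("top",tp)])'); j=s.index("jar=ray")
open('fit.py','w').write(s[:i]+s[j:])
E
python3 fit.py | sed -n '/----/,$p'
```

```text
----
[ 0.64402636 -0.06904277  0.016     ] [ 0.52256966 -0.06163685  0.016     ] -0.060900386000958595
[ 0.64214713 -0.09771206  0.016     ] [ 0.52031973 -0.09107085  0.016     ] -0.05445943674758535
-0.08074288348246107
-0.04721298846357972
```

View pics/ov_top.png

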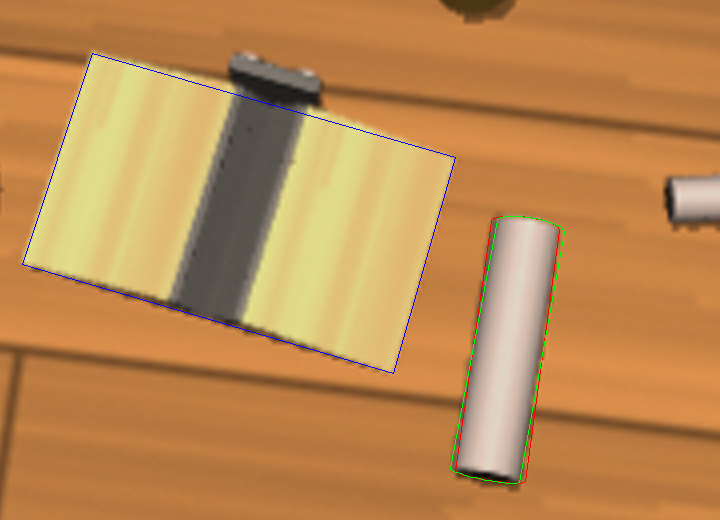

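View pics/ov_scene.png

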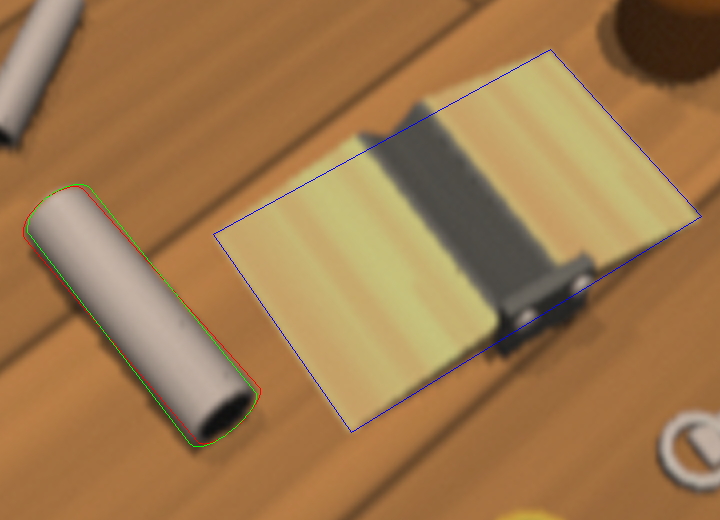

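Both views agree: the 32 mm pipe is at (0.5815, -0.080), yaw -0.058, and the V-block at (0.6406, 0.0517), yaw -0.165. That puts the pipe at about x -36, y -140 mm in the V-block frame, within the given ranges. The two thin stubs, at top pixels (310,318) and (404,209), are look-alikes. Next I go down beside the pipe with the jaws open along its axis, and touch the bench to measure the tip height.

```bash
cat >> h.py <<'E'
from scipy.spatial.transform import Rotation as R
V=np.array([.6406,.0517,-.165])
def W(x,y,z):
    c,s=np.cos(V[2]),np.sin(V[2]);return np.array([V[0]+c*x-s*y,V[1]+s*x+c*y,z])
def ori(yaw,sgn):
    z=sgn*np.array([np.cos(yaw),np.sin(yaw),0]);x=np.array([0,0,-1.]);y=np.cross(z,x)
    q=R.from_matrix(np.c_[x,y,z]).as_quat();return np.r_[q[3],q[:3]]
def st():
    o=get_obs();p=o["position"];c,s=np.cos(V[2]),np.sin(V[2]);d=p-[V[0],V[1],0]
    print("t%.1f V(%.4f %.4f %.4f) F%s g%.2f"%(o["time_s"],c*d[0]+s*d[1],-s*d[0]+c*d[1],p[2],np.round(o["contact_force"],1),o["gripper_width"]));return o
E
python3 - <<'E'
from h import *
q=get_obs()["ee_rot"]; print(R.from_quat(np.r_[q[1:],q[0]]).as_matrix().round(2))
yp=-.058; n=np.array([-np.sin(yp),np.cos(yp)])
p=np.array([.5815,-.080])-.047*n
for s in(1,-1): print(s,solve_ik([*p,.14],ori(yp,s)))
E
```

```text
[[-0.    0.93  0.36]
 [ 0.    0.36 -0.93]
 [-1.   -0.   -0.  ]]
1 [ 0.55500366  0.5108749  -0.55086851  1.8179689   0.33135763  0.90539586
 -0.20421524]
-1 [-0.59910554  0.71093445  1.11069613  1.8839499  -0.74681242  1.03666298
 -2.36670355]
```

```bash
python3 - <<'E'
from h import *
yp=-.058; n=np.array([-np.sin(yp),np.cos(yp)])
p=np.array([.5815,-.080])-.047*n
movep([*p,.12],ori(yp,1)); st()
move_linear([*p,.04],velocity=.12); o=st()
print(move_linear([*p,-.02],velocity=.03,until_force=4)); o=st()
snap("t1");snap("s1","scene")
z=o["position"][2]; move_linear([*p,z+.01],velocity=.05); st()
E
```

```text
t2.3 V(-0.0314 -0.1882 0.1201) F[ 0.2 -0.3  0.1] g1.00
t3.1 V(-0.0311 -0.1862 0.0405) F[-0.  -0.9  0.5] g1.00
True
t4.3 V(-0.0317 -0.1863 0.0039) F[-1.3  0.3  5.3] g1.00
t4.8 V(-0.0315 -0.1864 0.0142) F[ 0.1  0.3 -0.9] g1.00
```

View pics/s1.png

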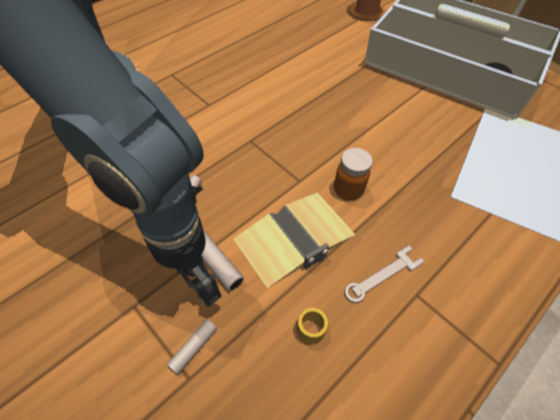

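View pics/t1.png

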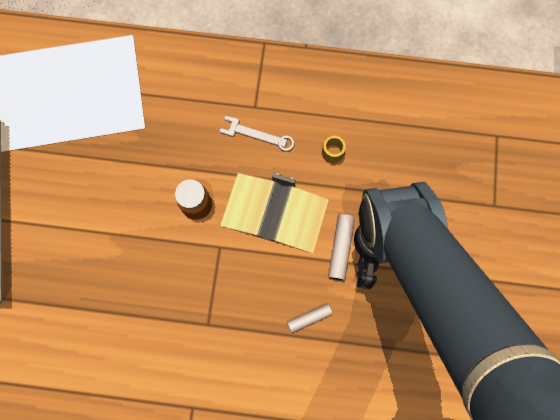

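Open tips touch the bench at TCP z 0.004, so the overhang is 4 mm when open. The pipe is untouched, with a gap to the fingers. Now I push it along the bench while turning square to the groove, then onto the lower ramp.

```bash
python3 - <<'E'
from h import *
print(move_linear(W(-.036,-.088-.027,.0135),velocity=.05,ori=ori(V[2],1),until_force=25)); st()
snap("t2");snap("s2","scene")
E
python3 - <<'E'
import cv2,numpy as np
a=cv2.resize(cv2.imread("pics/t2.png")[165:285,215:390],None,fx=4,fy=4)[:,:700]
cv2.imwrite("pics/t2c.png",a)
b=cv2.resize(cv2.imread("pics/s2.png")[170:300,160:360],None,fx=4,fy=4)
cv2.imwrite("pics/s2c.png",b)
E
```

```text
False
t6.4 V(-0.0361 -0.1162 0.0135) F[-1.8 -4.5  2.3] g1.00
```

View pics/t2c.png

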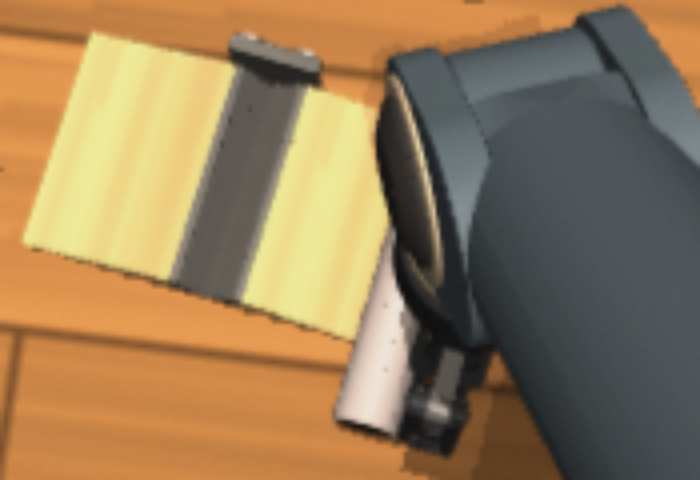

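View pics/s2c.png

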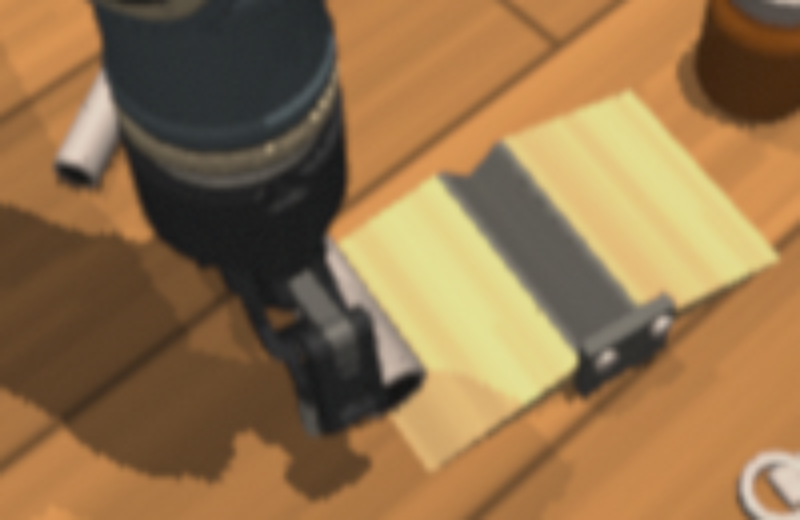

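The pipe is square to the groove, both fingers are on it, and it has reached the ramp foot (near end at about (375,425) in the top crop). Now up the ramp and over.

```bash
python3 - <<'E'
from h import *
print(move_linear(W(-.036,-.018-.027,.0310),velocity=.04,until_force=25)); st()
print(move_linear(W(-.036,-.009-.027,.032),velocity=.02,until_force=25)); st()
dwell(.5)
snap("t3");snap("s3","scene");st()
E
python3 - <<'E'
import cv2
cv2.imwrite("pics/t3c.png",cv2.resize(cv2.imread("pics/t3.png")[165:285,215:390],None,fx=4,fy=4))
cv2.imwrite("pics/s3c.png",cv2.resize(cv2.imread("pics/s3.png")[170:300,160:360],None,fx=4,fy=4))
E
```

```text
False
t8.4 V(-0.0361 -0.0444 0.0309) F[-0.2 -0.6 -0.1] g1.00
False
t9.0 V(-0.0360 -0.0359 0.0320) F[ 0.5 -0.  -0.8] g1.00
t9.6 V(-0.0360 -0.0360 0.0320) F[ 0.  -0.9 -0.6] g1.00
```

View pics/t3c.png

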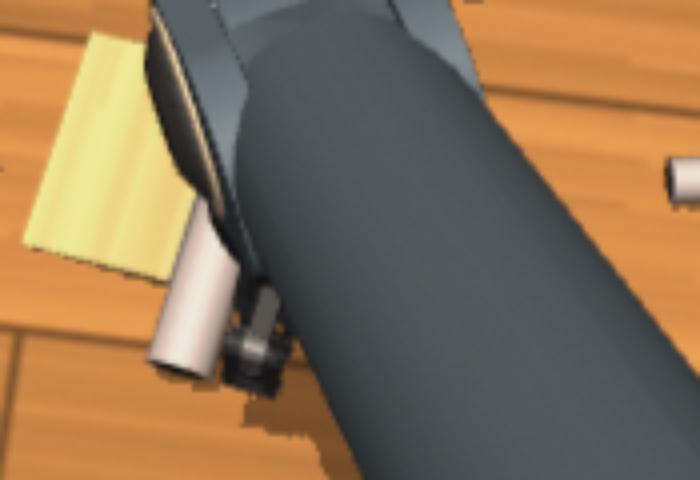

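View pics/s3c.png

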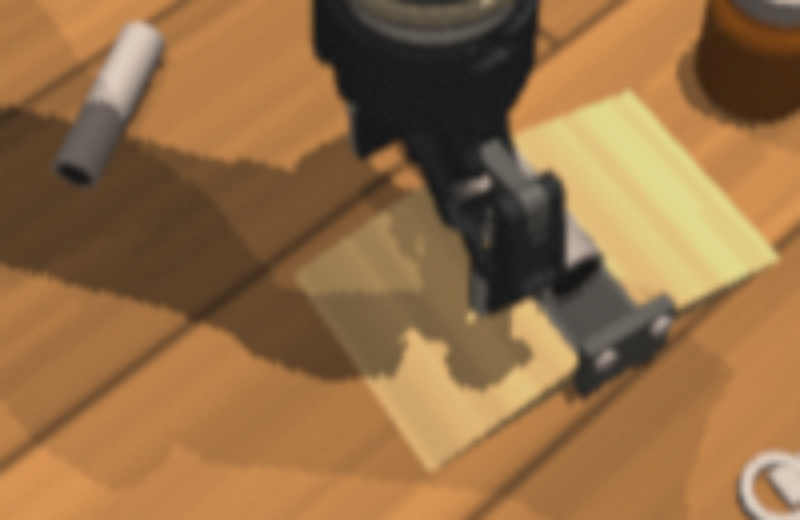

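The pipe has dropped into the groove, and its free end overhangs at about top pixel (260,257). Backing off, shutting the gripper, and moving above the free end.

```bash
python3 - <<'E'
from h import *
move_linear(W(-.036,-.055,.04),velocity=.08)
move_linear(W(-.06,-.07,.12),velocity=.15)
set_gripper(0.0,20)
movep(W(-.135,0,.12),ori(V[2],1)); st()
snap("t4");snap("s4","scene")
E
python3 - <<'E'
import cv2
cv2.imwrite("pics/t4c.png",cv2.resize(cv2.imread("pics/t4.png")[165:285,215:390],None,fx=4,fy=4))
cv2.imwrite("pics/s4c.png",cv2.resize(cv2.imread("pics/s4.png")[140:270,200:400],None,fx=4,fy=4))
E
```

```text
t12.0 V(-0.1354 0.0007 0.1203) F[ 0.2 -0.2 -0.2] g0.00
```

View pics/t4c.png

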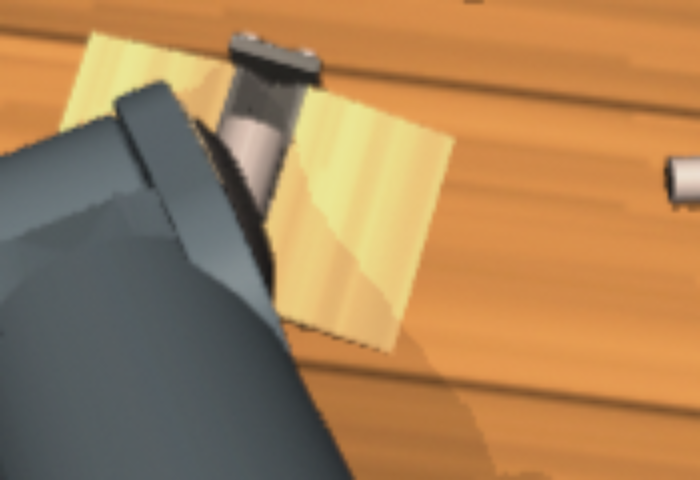

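View pics/s4c.png

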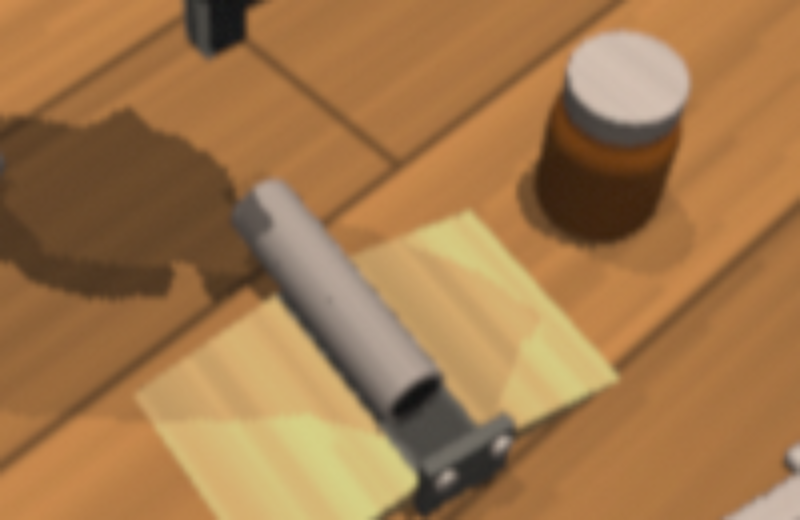

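The pipe lies in the groove, parallel to it, with its far end short of the stop plate. Now I slide it from the free end.

```bash
python3 - <<'E'
from h import *
print("far end", ray("top",(278.6,194.3),.0416), W(.024,0,.04))
move_linear(W(-.135,0,.034),velocity=.12); st()
print(move_linear(W(-.100,0,.034),velocity=.04,until_force=9)); st()
print(move_linear(W(-.078,0,.034),velocity=.025,until_force=9)); st()
snap("t5");snap("s5","scene")
E
python3 - <<'E'
import cv2
cv2.imwrite("pics/t5c.png",cv2.resize(cv2.imread("pics/t5.png")[165:285,215:390],None,fx=4,fy=4))
cv2.imwrite("pics/s5c.png",cv2.resize(cv2.imread("pics/s5.png")[160:290,200:400],None,fx=4,fy=4))
E
```

```text
far end [0.66061963 0.04807343 0.0416    ] [0.66427404 0.04775794 0.04      ]
t13.0 V(-0.1345 0.0002 0.0344) F[-0.9  0.9 -0.2] g-0.00
True
t13.9 V(-0.1026 -0.0003 0.0332) F[ 0.1  0.1 -0.6] g-0.00
True
t14.3 V(-0.1021 -0.0006 0.0324) F[ 0.2 -0.5  0.9] g-0.00
```

View pics/s5c.png

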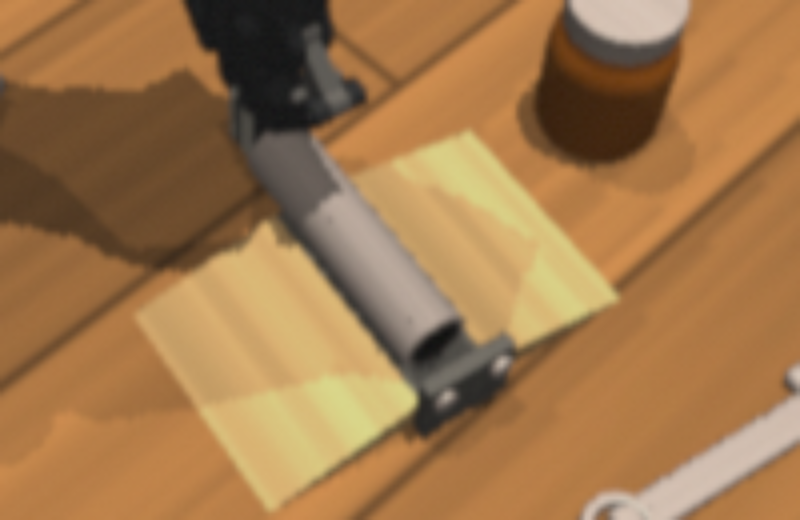

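View pics/t5c.png

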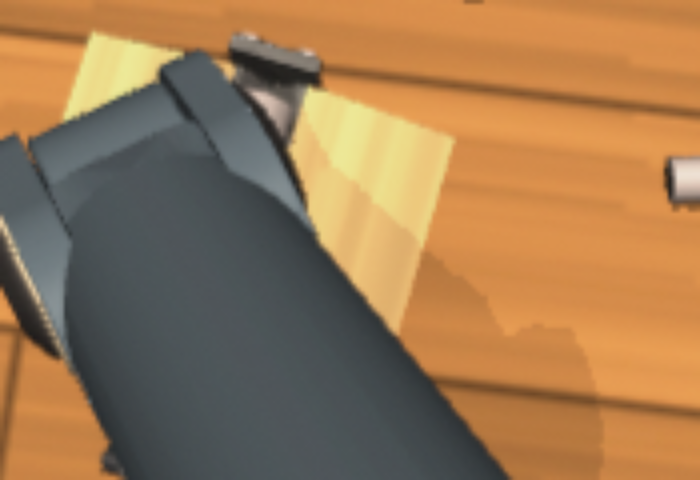

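The light contact spikes stopped the push early. The pipe slid part of the way and a gap of roughly 10 mm to the stop remains. I continue slower, with a higher threshold.

```bash
python3 - <<'E'
from h import *
st()
for i in range(4):
    r=move_linear(W(-.078,0,.034),velocity=.012,until_force=14); o=st(); print(r)
    if o["position"][0]>W(-.088,0,0)[0]: break
dwell(.2);st()
snap("t6");snap("s6","scene")
E
python3 - <<'E'
import cv2
cv2.imwrite("pics/s6c.png",cv2.resize(cv2.imread("pics/s6.png")[160:290,200:400],None,fx=4,fy=4))
E
```

```text
t14.4 V(-0.1025 -0.0008 0.0321) F[ 0.  -0.4 -0.1] g-0.00
t16.0 V(-0.0860 -0.0005 0.0327) F[-0.1  0.  -0. ] g-0.00
True
t16.2 V(-0.0871 -0.0010 0.0320) F[-0.7 -0.4 -0.7] g0.00
```

View pics/s6c.png

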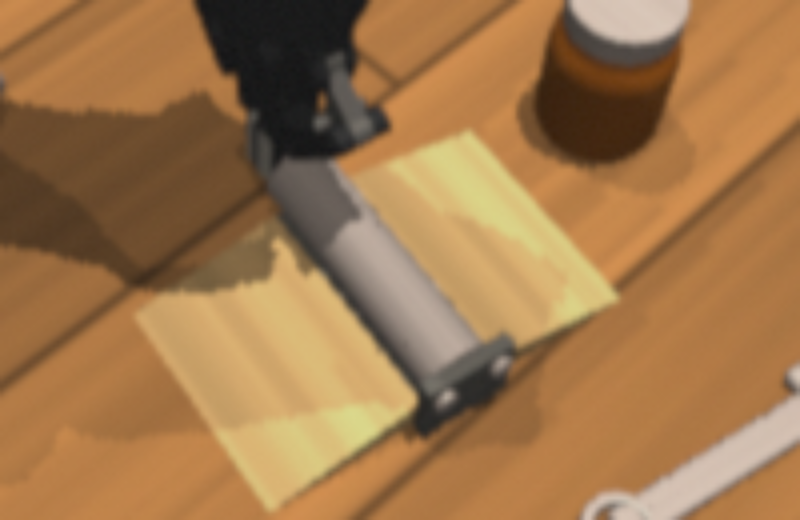

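The far end now appears to be at the stop plate. Backing away horizontally, then up and clear, to measure it.

```bash
python3 - <<'E'
from h import *
move_linear(W(-.135,0,.034),velocity=.08)
move_linear(W(-.135,0,.14),velocity=.15)
movep([.35,-.45,.25],ori(-.7,1)); dwell(.3); st()
snap("t7");snap("s7","scene")
for x,r in ((.05,.0416),(-.07,.0256),(-.07,.0416),(-.07,.0096)): print(x,r,(proj("top",W(x,0,r))),proj("scene",W(x,0,r)))
E
python3 - <<'E'
import cv2
cv2.imwrite("pics/t7c.png",cv2.resize(cv2.imread("pics/t7.png")[165:265,215:345],None,fx=6,fy=6,interpolation=cv2.INTER_CUBIC))
cv2.imwrite("pics/s7c.png",cv2.resize(cv2.imread("pics/s7.png")[180:280,240:370],None,fx=6,fy=6,interpolation=cv2.INTER_CUBIC))
E
```

```text
t20.2 V(-0.2039 -0.5422 0.2499) F[-0.3  0.1  1. ] g0.00
0.05 0.0416 [[283.00290748 179.59778939]] [[315.8836312  247.63870377]]
-0.07 0.0256 [[264.46538847 241.7355867 ]] [[274.13265159 202.15595279]]
-0.07 0.0416 [[264.20798724 240.12388993]] [[274.25203165 196.82372127]]
-0.07 0.0096 [[264.7148052  243.29728923]] [[274.01779073 207.28632959]]
```

View pics/t7c.png

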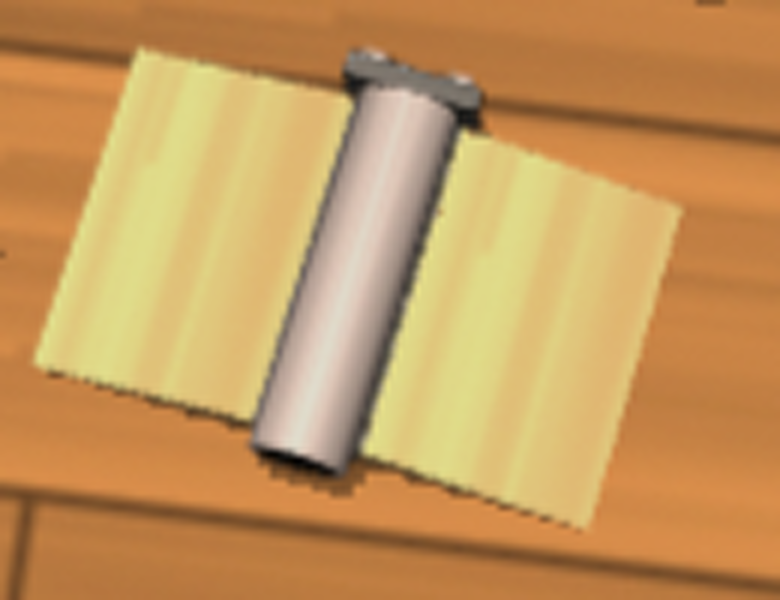

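View pics/s7c.png

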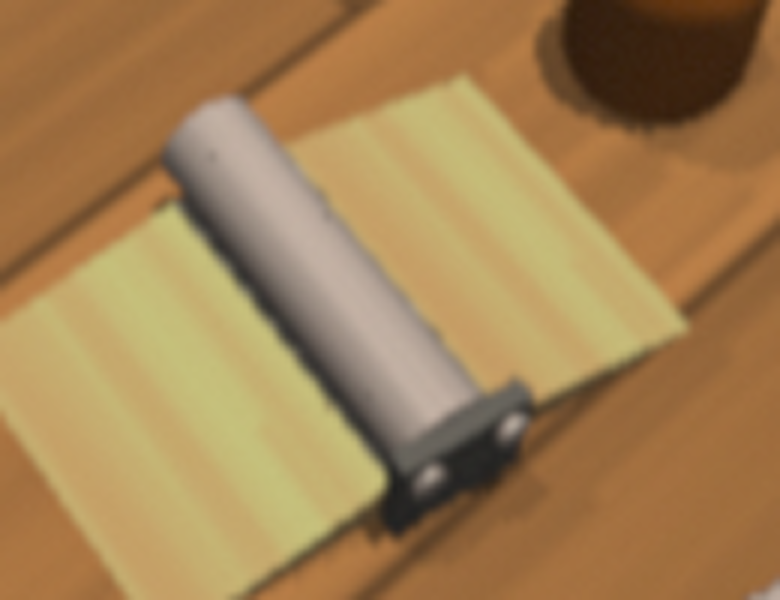

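View pics/t7.png

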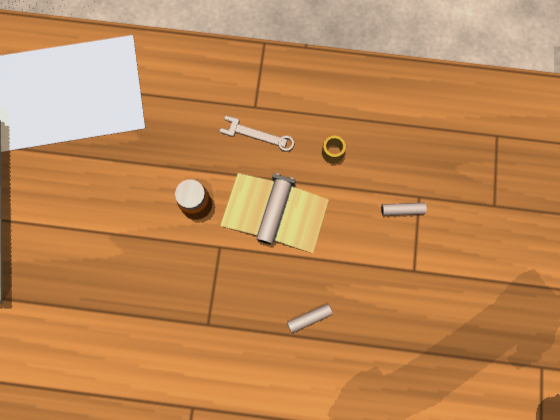

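Both ends measure where the seated pipe should be. The far rim is at pixel (283.2,179.6) against (283.0,179.6) expected, and the free rim at about (265.8,240.8) against (264.2,240.1). No gap shows at the stop, and the bystanders' pixels are unchanged. Handing in.

```bash
python3 - <<'E'
from h import *
set_gripper(0.3); dwell(.3); st(); close_job()
E
```

```text
t20.9 V(-0.2043 -0.5426 0.2500) F[ 0.9 -0.2 -0.4] g0.30
the job is handed in; nothing more can be done
```

The pipe is in the V groove against the stop plate, and I handed the job in at about 21 s of the 48 s allowed. No verdict was reported.

**What I did:** I rolled the pipe with two open fingertips along the bench, up the ramp and into the groove. Then I slid it to the stop by pushing its free end with the gripper shut. The first slide halted early on a light contact spike (9 N threshold), so I repeated it slower with a 14 N threshold.

**Last checks:**
- **Pipe position:** The pipe lies along the groove with no visible gap at the stop. Its far rim is within 0.2 pixel of the expected seated position.
- **Small disagreement:** The free rim reads about 1.7 pixels off (about 3 mm). Part of that is sideways, and the calibration is only good to about 2 mm.
- **Bystanders and robot:** The jar, coupling and wrench look unmoved in the top view, and the robot is well clear with about zero contact force.
- **Not checked:** I did not measure the pipe's speed or its rolled angle directly. It rolled about 120 mm on its way into the groove.

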